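# Put the matching lids on the glazed jars

### The job

The kiln has been unpacked: put each of the four lids from the wooden board on the jar of the same glaze colour, right way up and seated flat on the rim with its foot inside the mouth. Set the lids down gently, never dropping them, leave the jars standing where they are on the pale slab, and do not disturb the mug and the plate.

Things in the scene. Friction and masses are not known exactly. Their poses are not given: they have to be found in the camera images.
- lid_blue: loose cobalt blue stoneware lid (about 0.11 kg, round, any yaw alike), lying right way up on the wooden ware board. Origin: centre of its underside, z up. From the origin up: a bare-clay locating foot 0 to 6 mm (diameter 48 mm widening to 56 mm), a flat disc 6 to 13 mm (diameter 88 mm, cream wavy line on top), and an upright cylindrical knob 13 to 45 mm (diameter 22 mm) to hold it by.
- lid_green: loose green stoneware lid (about 0.11 kg, round, any yaw alike), lying right way up on the wooden ware board. Origin: centre of its underside, z up. From the origin up: a bare-clay locating foot 0 to 6 mm (diameter 48 mm widening to 56 mm), a flat disc 6 to 13 mm (diameter 88 mm, cream wavy line on top), and an upright cylindrical knob 13 to 45 mm (diameter 22 mm) to hold it by.
- lid_honey: loose honey yellow stoneware lid (about 0.11 kg, round, any yaw alike), lying right way up on the wooden ware board. Origin: centre of its underside, z up. From the origin up: a bare-clay locating foot 0 to 6 mm (diameter 48 mm widening to 56 mm), a flat disc 6 to 13 mm (diameter 88 mm, cream wavy line on top), and an upright cylindrical knob 13 to 45 mm (diameter 22 mm) to hold it by.
- lid_red: loose dark red stoneware lid (about 0.11 kg, round, any yaw alike), lying right way up on the wooden ware board. Origin: centre of its underside, z up. From the origin up: a bare-clay locating foot 0 to 6 mm (diameter 48 mm widening to 56 mm), a flat disc 6 to 13 mm (diameter 88 mm, cream wavy line on top), and an upright cylindrical knob 13 to 45 mm (diameter 22 mm) to hold it by.
- jar_blue: loose cobalt blue open stoneware jar (about 0.35 kg, round) with a cream wavy line round it, standing on the pale kiln slab. Origin: centre of its underside, z up. Height 45 mm, outer diameter 84 mm at the rim, 86 mm at the belly; mouth 74 mm wide (wall 5 mm). A seated lid has its disc on the rim and its foot in the mouth with 9 mm play all round, the lid's origin 39 mm above the jar's.
- jar_green: loose green open stoneware jar (about 0.35 kg, round) with a cream wavy line round it, standing on the pale kiln slab. Origin: centre of its underside, z up. Height 45 mm, outer diameter 84 mm at the rim, 86 mm at the belly; mouth 74 mm wide (wall 5 mm). A seated lid has its disc on the rim and its foot in the mouth with 9 mm play all round, the lid's origin 39 mm above the jar's.
- jar_honey: loose honey yellow open stoneware jar (about 0.35 kg, round) with a cream wavy line round it, standing on the pale kiln slab. Origin: centre of its underside, z up. Height 45 mm, outer diameter 84 mm at the rim, 86 mm at the belly; mouth 74 mm wide (wall 5 mm). A seated lid has its disc on the rim and its foot in the mouth with 9 mm play all round, the lid's origin 39 mm above the jar's.
- jar_red: loose dark red open stoneware jar (about 0.35 kg, round) with a cream wavy line round it, standing on the pale kiln slab. Origin: centre of its underside, z up. Height 45 mm, outer diameter 84 mm at the rim, 86 mm at the belly; mouth 74 mm wide (wall 5 mm). A seated lid has its disc on the rim and its foot in the mouth with 9 mm play all round, the lid's origin 39 mm above the jar's.
- mug: bystander: dark brown mug with cream dots, diameter 72 mm, height 68 mm, handle to its +y side; stands on the table beyond the boards. Origin: centre of its underside.
- plate: bystander: dark brown plate with cream wavy lines, diameter 156 mm, height 17 mm, lies on the table to one side of the boards. Origin: centre of its underside. (The wooden ware board and the pale slab are each 250 x 250 mm, 18 mm thick, fixed to the table.)

How it is judged:
At the end, for the whole second after the job is handed in: Each lid sits on the jar of its own colour: centres within 12 mm horizontally, lid origin 36 to 42 mm above the jar's origin, lid and jar level within 0.06 rad, every jar within 30 mm of its starting place, all at rest (under 0.02 m/s) (horizontal distance between lid_blue and jar_blue below 0.012 m and z of lid_blue in the frame of jar_blue between 0.036 and 0.042 m and angle between each of lid_blue, jar_blue, lid_green, jar_green, lid_honey, jar_honey, lid_red, jar_red's own z axis and vertical below 0.06 rad and distance of each of jar_blue, jar_green, jar_honey, jar_red from where it was at the start of the episode below 0.03 m and linear speed of each of lid_blue, jar_blue, lid_green, jar_green, lid_honey, jar_honey, lid_red, jar_red below 0.02 m/s and horizontal distance between lid_green and jar_green below 0.012 m and z of lid_green in the frame of jar_green between 0.036 and 0.042 m and horizontal distance between lid_honey and jar_honey below 0.012 m and z of lid_honey in the frame of jar_honey between 0.036 and 0.042 m and horizontal distance between lid_red and jar_red below 0.012 m and z of lid_red in the frame of jar_red between 0.036 and 0.042 m); the robot touches nothing.
It fails at once if a lid is dropped (falls free of the fingers from more than about 25 mm) ((linear speed of lid_blue above 0.7 m/s and contact force between the fingers and lid_blue below 0.05 N) or (linear speed of lid_green above 0.7 m/s and contact force between the fingers and lid_green below 0.05 N) or (linear speed of lid_honey above 0.7 m/s and contact force between the fingers and lid_honey below 0.05 N) or (linear speed of lid_red above 0.7 m/s and contact force between the fingers and lid_red below 0.05 N)).
It fails at once if the mug is pushed more than 30 mm from its place (distance of mug from where it was at the start of the episode above 0.03 m).
It fails at once if the plate is pushed more than 30 mm from its place (distance of plate from where it was at the start of the episode above 0.03 m).
It also fails if it takes over 102 s, if anything falls off the work surface, if the arm or the gripper's body presses on something with over 40 N, if the wrist force passes 120 N, or if a joint passes its speed limit or range.

### The arm

A 6-joint arm with a two-finger parallel gripper is mounted at the origin on the work surface. World frame = base frame: x ahead of the robot, y to its left, z up, the work surface at z = 0. Lengths are in m, angles in rad, forces in N, time in s.
With the tool pointing down it reaches from about 0.325 to 0.775 m from the base axis. Payload 5.5 kg.
Tool frame: the origin (TCP) lies midway between the tips of the shut fingers; the grasp point (between the pads) lies 19 mm behind it; x points along the fingers, z is the direction in which the jaws open and shut, and the axes are right-handed (so a half turn about x gives the same grasp; the last joint's range is limited). The gripper opens to 88 mm and grips with 3 to 60 N. Pads are 20 mm wide; open, the fingers measure 115 mm over their backs; the gripper's body (75 mm by 178 mm) begins 61 mm behind the grasp point.
Start: joints at [-1.353, 0.091, 1.231, -0, 1.82, -0.057], TCP at [0.163, -0.578, 0.223] pointing down, gripper open.
Joint ranges: [-2.87, 2.87], [-0.86, 2.18], [0.17, 2.46], [-1.51, 4.65], [0.06, 2.69], [-2.65, 2.65]. Speed limits (rad/s): [2.57, 2.57, 3.01, 3.14, 3.14, 3.14].

### API

Orientations are given as a rotation vector (axis times angle).
In Python, from bench import env gives the robot as it stands.
- The arm moves only by the tool move_arm, never from a script. Its argument "series" is a list that holds one entry, the list of rows, each a list of 7 numbers: the gripper's target within -1 to 1 (shut at 1, half-way at 0, fully open at -1), then the shift along the tool's x, y, z in cm, then the turn, a rotation vector about the tool's x, y, z in degrees. In form: [[[jaw, x, y, z, wx, wy, wz], ...]]. A call has exactly 5 rows; each row is the pose to reach, as a shift and turn from the pose commanded when the call began, along the tool's axes at that moment; what a row does not reach only later rows make up. A row lasts 1/12 s, in which the tool goes at most 41.7 mm and 7.16 degrees, less where a joint would pass 70% of its speed; a pose out of reach is approached as far as the arm can. A call with a gripper value outside its range is refused whole. The fingers move at their own pace and stop on an object; "squeeze" is the grip in N (left out, the last holds). Time passes only in rows, so rows that repeat a pose let the fingers close, or fill a call up. It gives the time, the measured TCP pose, the force and the opening at its end, in the units of the state.
- env.get_state(): the state, without advancing time (a new reading comes with each control period).
- env.read_camera(name): name is "side" or "top" or "wrist"; returns the picture (480x640x3 uint8, blue, green, red); there is no depth.
- env.camera_model(name): a dict with "camera_matrix" (3x3 intrinsics, pixels), "distortion" ([k1, k2, p1, p2, k3] as OpenCV has them; the pictures are not rectified), "R" (3x3) and "t" (3): a world point X has camera coordinates R X + t. Camera axes: x right, y down, z forward; pixel columns grow to the right and rows downward; lengths in m; the calibration is good to about 2 mm. A picture is of the moment at which its call begins: read the wrist's pose just before it. camera_model takes no time and is no camera call; for the wrist camera it gives the pose at the moment of the call.
- env.close_job(): hands the job in, once; it reports no verdict.
Trained networks look in the newest picture that a camera, given by its name, has taken for a name from the list of things; names that differ only in an ending like _2 or _b are one class to them, and where a whole thing is asked for, a point or a joint stands for the part that bears it (a point fixed in the world has none). Each returns a list of dicts, best first, with "conf" (0 to 1); they miss things now and then, are a little off and sometimes report something else, mostly with a low value. They report only what shows in the picture. A call takes as long as a camera call.
- env.boxes_of(camera, thing): "uv" ([column, row] in pixels, amid what is visible of it).
- env.pinpoint(camera, thing): "uv" ([column, row] in pixels: a listed point, or the origin of a listed thing).
The state is a dict: "t": time; "q": joint angles; "dq": joint speeds; "tau": joint torques, N m; "tool_pos": TCP position; "ee_rot": TCP orientation; "contact_force": force on the tool from outside, world axes, zero at the start; "moment": the same for the moment, N m; "opening": opening from 0.0 (shut) to 1.0 (fully open).
Only numpy, scipy, OpenCV 4.12 (cv2) and the standard library are available. Lean on these libraries where they do the work, as an engineer would, in place of code of your own. Each camera call takes 0.05 s, during which the arm holds its last target.

## Working session

There is one attempt and no reset: what is moved stays moved. The work goes in short steps, Python scripts to look and compute and a tool call to move; the robot and the scene stay as the last step left them, time stands still between calls to the robot, and variables do not carry over. Pictures are saved under pics/ and viewed, and the job is handed in when it is done.

Besides the shell and the picture viewer there is one more tool, called after ">>>" as name([rows], argument=value, ...), one row to a line, values as JSON. move_arm: Moves the arm, as the interface text tells. Its arguments: {"type":"object","properties":{"series":{"type":"array","items":{"type":"array","items":{"type":"array","items":{"type":"number"}}}},"squeeze":{"type":"number"}},"required":["series"]}

```bash
ls; mkdir -p pics; python3 - <<'E'
from bench import env
import cv2,numpy as np
s=env.get_state(); print({k:np.round(v,3).tolist() for k,v in s.items()})
for c in ["top","side"]:
    im=env.read_camera(c); cv2.imwrite(f"pics/{c}0.png",im)
    m=env.camera_model(c); print(c,np.round(m["camera_matrix"],1).tolist(),m["distortion"],np.round(m["R"],3).tolist(),m["t"])
    for n in ["lid_blue","lid_green","lid_honey","lid_red","jar_blue","jar_green","jar_honey","jar_red","mug","plate"]:
        print(n,[(np.round(d["uv"],1).tolist(),round(d["conf"],2)) for d in env.pinpoint(c,n)][:3])
print(env.get_state()["t"])
E
```

```text
pics
{'t': 0.0, 'q': [-1.353, 0.092, 1.232, -0.0, 1.82, -0.057], 'dq': [-0.001, 0.002, -0.001, -0.0, -0.0, -0.001], 'tau': [0.002, -44.645, -40.644, 0.07, 0.03, -0.0], 'tool_pos': [0.163, -0.577, 0.222], 'ee_rot': [1.006, 1.328, -1.004], 'contact_force': [0.684, 0.517, -0.614], 'moment': [-0.035, 0.045, 0.001], 'opening': 0.995}
top [[518.1, 0.0, 321.9], [0.0, 518.1, 240.8], [0.0, 0.0, 1.0]] [-0.006251  0.        0.        0.        0.      ] [[-0.133, -0.991, -0.002], [-0.971, 0.13, -0.202], [0.201, -0.025, -0.979]] [0.16019425 0.5679274  0.96394415]
lid_blue [([490.6, 294.8], 0.85)]
lid_green [([431.8, 290.7], 0.93), ([381.4, 163.6], 0.69), ([309.8, 305.8], 0.21)]
lid_honey [([491.2, 241.2], 0.64)]
lid_red [([434.6, 235.4], 0.64)]
jar_blue [([306.4, 306.8], 0.96)]
jar_green [([261.6, 251.7], 0.62)]
jar_honey [([311.3, 253.5], 0.65)]
jar_red [([245.5, 308.2], 0.59), ([143.8, 309.2], 0.24)]
mug [([379.9, 161.2], 0.73), ([307.1, 306.6], 0.41), ([143.3, 307.6], 0.38)]
plate [([142.8, 307.4], 0.56)]
side [[437.2, 0.0, 314.2], [0.0, 437.2, 237.5], [0.0, 0.0, 1.0]] [0.00077494 0.         0.         0.         0.        ] [[-0.876, -0.482, 0.006], [-0.236, 0.418, -0.877], [0.421, -0.77, -0.48]] [0.59044218 0.1573826  0.81798163]
lid_blue [([436.8, 219.4], 0.62), ([331.2, 263.5], 0.37)]
lid_green [([412.1, 231.9], 0.96)]
lid_honey [([396.2, 203.4], 0.84)]
lid_red [([373.9, 215.6], 0.8)]
jar_blue [([373.0, 280.6], 0.89), ([435.4, 216.7], 0.67)]
jar_green [([300.8, 282.5], 0.86)]
jar_honey [([328.7, 264.5], 0.77)]
jar_red [([342.0, 311.0], 0.78), ([302.9, 221.6], 0.6)]
mug [([304.1, 220.8], 0.97)]
plate [([264.9, 391.2], 0.67), ([399.8, 204.1], 0.45)]
1.1
```

View pics/top0.png

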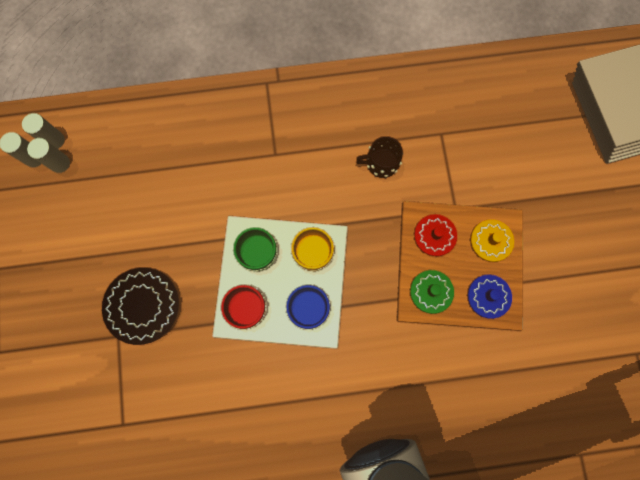

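View pics/side0.png

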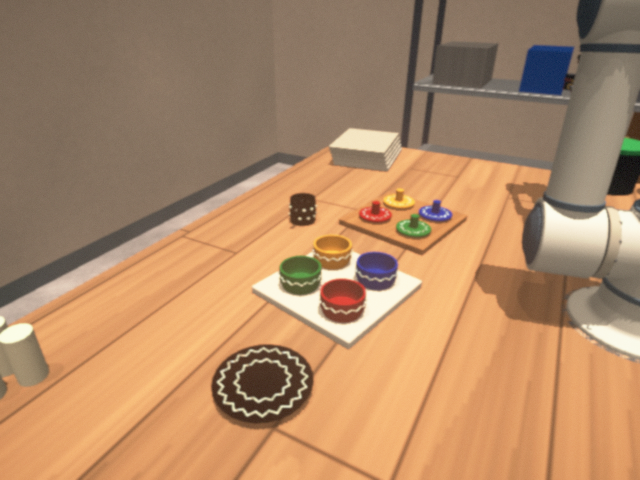

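```bash
cat > h.py <<'E'
from bench import env
import cv2,numpy as np
from scipy.spatial.transform import Rotation as Ro
from scipy.optimize import least_squares
def ray(m,uv):
    p=cv2.undistortPoints(np.array(uv,float).reshape(-1,1,2),m["camera_matrix"],np.array(m["distortion"],float)).reshape(-1,2)
    R=np.array(m["R"]);t=np.array(m["t"])
    d=np.c_[p,np.ones(len(p))]@R
    return -R.T@t,d
def on_z(m,uv,z):
    c,d=ray(m,uv); s=(z-c[2])/d[:,2]
    return c+d*s[:,None]
def proj(m,X):
    return cv2.projectPoints(np.array(X,float).reshape(-1,1,3),cv2.Rodrigues(np.array(m["R"],float))[0],np.array(m["t"],float),m["camera_matrix"],np.array(m["distortion"],float))[0].reshape(-1,2)
E
cat > m.py <<'E'
from h import *
hsvr={"blue":[(105,135)],"green":[(40,85)],"honey":[(17,32)],"red":[(0,6),(172,180)]}
px={"top":{"lid_blue":(490,296),"lid_green":(432,292),"lid_honey":(493,241),"lid_red":(435,235),"jar_blue":(309,307),"jar_green":(257,250),"jar_honey":(313,250),"jar_red":(244,307)}}
im=cv2.imread("pics/top0.png");m=env.camera_model("top");hsv=cv2.cvtColor(im,cv2.COLOR_BGR2HSV)
ms=env.camera_model("side")
side={"lid_blue":(436.8,219.4),"lid_green":(412.1,231.9),"lid_honey":(396.2,203.4),"lid_red":(373.9,215.6),"jar_blue":(373,280.6),"jar_green":(300.8,282.5),"jar_honey":(328.7,264.5),"jar_red":(342,311)}
top={"lid_blue":(490.6,294.8),"lid_green":(431.8,290.7),"lid_honey":(491.2,241.2),"lid_red":(434.6,235.4),"jar_blue":(306.4,306.8),"jar_green":(261.6,251.7),"jar_honey":(311.3,253.5),"jar_red":(245.5,308.2)}
for n,(u,v) in px["top"].items():
    c=n[4:]; mask=np.zeros(im.shape[:2],np.uint8)
    for a,b in hsvr[c]: mask|=cv2.inRange(hsv,(a,130,40),(b,255,255))
    roi=np.zeros_like(mask); cv2.circle(roi,(u,v),33,255,-1); mask&=roi
    cs,_=cv2.findContours(mask,cv2.RETR_EXTERNAL,cv2.CHAIN_APPROX_NONE)
    k=max(cs,key=cv2.contourArea); 
    z=0.031 if n[0]=="l" else 0.063; r=.044 if n[0]=="l" else .042
    P=on_z(m,cv2.convexHull(k).reshape(-1,2),z)[:,:2]
    f=least_squares(lambda p:np.hypot(*(P-p[:2]).T)-p[2],[*P.mean(0),r],loss="soft_l1",f_scale=.001).x
    a=on_z(m,top[n],.018)[0,:2]; b=on_z(ms,side[n],.018)[0,:2]
    print(n,"seg",np.round(f,4),"net top",a.round(3),"net side",b.round(3),"reach",np.hypot(*f[:2]).round(3))
R=Ro.from_rotvec(env.get_state()["ee_rot"]).as_matrix();print(R.round(3))
E
python3 m.py
```

```text
lid_blue seg [ 0.4349 -0.2321  0.0426] net top [ 0.438 -0.239] net side [ 0.423 -0.214] reach 0.493
lid_green seg [ 0.4595 -0.1201  0.0426] net top [ 0.461 -0.123] net side [ 0.458 -0.114] reach 0.475
lid_honey seg [ 0.5458 -0.2601  0.0444] net top [ 0.545 -0.262] net side [ 0.551 -0.26 ] reach 0.605
lid_red seg [ 0.5718 -0.1475  0.0429] net top [ 0.573 -0.149] net side [ 0.577 -0.154] reach 0.59
jar_blue seg [0.46   0.1277 0.04  ] net top [0.463 0.131] net side [0.462 0.134] reach 0.477
jar_green seg [0.5864 0.2162 0.0408] net top [0.586 0.207] net side [0.588 0.213] reach 0.625
jar_honey seg [0.5716 0.1039 0.0422] net top [0.569 0.107] net side [0.57  0.124] reach 0.581
jar_red seg [0.4766 0.2508 0.0412] net top [0.476 0.252] net side [0.474 0.256] reach 0.539
[[-0.     0.962  0.271]
 [-0.     0.271 -0.962]
 [-1.    -0.     0.   ]]
```

```bash
cat > go.py <<'E'
import sys
from h import *
s=env.get_state();R=Ro.from_rotvec(s["ee_rot"]).as_matrix()
print("t",round(s["t"],2),"pos",np.round(s["tool_pos"],4),"down",R[:,0].round(3),"z",R[:,2].round(3),"open",round(s["opening"],3),"F",np.round(s["contact_force"],1))
prev=None
for a in sys.argv[1:]:
    p=np.array([float(v) for v in a.split(",")]); print(a,"shift cm",(R.T@(p-s["tool_pos"])*100).round(2))
E
python3 go.py .435,-.232,.14
```

```text
t 1.1 pos [ 0.1628 -0.5775  0.2226] down [-0. -0. -1.] z [ 0.271 -0.962  0.   ] open 1.0 F [-0.3 -0.2  1.3]
.435,-.232,.14 shift cm [  8.26  35.57 -25.87]
```

>>> move_arm([
  [[0,1,3,-2,0,0,0],[0,2,6,-4.5,0,0,0],[0,3,9,-6.5,0,0,0],[0,4,12,-9,0,0,0],[0,4,15,-11,0,0,0]],
])

```text
t: 1.52
tool_pos: [0.2775, -0.4285, 0.1803]
ee_rot: [1.006, 1.33, -1.004]
contact_force: [0.4, 0.0, -0.9]
opening: 0.663
```

>>> move_arm([
  [[0,0,3,-2,0,0,0],[0,0,6,-4.5,0,0,0],[0,0,9,-6.5,0,0,0],[0,0,12,-9,0,0,0],[0,0,15,-11,0,0,0]],
])

```text
t: 1.93
tool_pos: [0.3926, -0.2824, 0.183]
ee_rot: [1.004, 1.326, -1.004]
contact_force: [0.7, -1.2, 0.2]
opening: 0.498
```

```bash
cat > look.py <<'E'
import sys
from h import *
tag=sys.argv[1]
s=env.get_state(); m=env.camera_model("wrist"); im=env.read_camera("wrist"); cv2.imwrite(f"pics/{tag}.png",im)
print(np.round(s["tool_pos"],4), "cam",np.round(-np.array(m["R"]).T@m["t"],3))
hsvr={"blue":[(105,135)],"green":[(40,85)],"honey":[(17,32)],"red":[(0,6),(172,180)]}
hsv=cv2.cvtColor(im,cv2.COLOR_BGR2HSV)
for c in sys.argv[2:]:
    kind,c=c.split("_")
    z,r=(.031,.044) if kind=="lid" else (.063,.042)
    mask=np.zeros(im.shape[:2],np.uint8)
    for a,b in hsvr[c]: mask|=cv2.inRange(hsv,(a,130,40),(b,255,255))
    cs,_=cv2.findContours(mask,cv2.RETR_EXTERNAL,cv2.CHAIN_APPROX_NONE)
    if not cs: print(c,"none"); continue
    k=max(cs,key=cv2.contourArea); uv=cv2.convexHull(k).reshape(-1,2)
    P=on_z(m,uv,z)[:,:2]
    f=least_squares(lambda p:np.hypot(*(P-p[:2]).T)-p[2],[*P.mean(0),r],loss="soft_l1",f_scale=.001).x
    print(c,kind,"fit",f.round(4),"uv bbox",cv2.boundingRect(k),"knob/orig px",[(np.round(d["uv"],0).tolist(),round(d["conf"],2),on_z(m,d["uv"],.018)[0,:2].round(3)) for d in env.pinpoint("wrist",kind+"_"+c)[:2]])
E
python3 look.py w1 lid_blue lid_green lid_honey lid_red; python3 go.py .435,-.232,.14
```

```text
[ 0.3926 -0.2824  0.183 ] cam [ 0.474 -0.258  0.344]
blue lid fit [ 0.4355 -0.2325  0.043 ] uv bbox (213, 92, 115, 118) knob/orig px [([272.0, 156.0], 0.66, array([ 0.432, -0.233]))]
green lid fit [ 0.4599 -0.1212  0.0433] uv bbox (61, 6, 126, 133) knob/orig px [([130.0, 80.0], 0.89, array([ 0.458, -0.12 ]))]
honey lid fit [ 0.332  -0.0899  0.0474] uv bbox (0, 196, 139, 65) knob/orig px [([343.0, 11.0], 0.7, array([ 0.544, -0.258]))]
red lid fit [ 0.269  -0.2874  0.0672] uv bbox (209, 290, 52, 110) knob/orig px []
t 2.18 pos [ 0.3917 -0.2847  0.1827] down [-0.    -0.001 -1.   ] z [ 0.272 -0.962  0.001] open 0.499 F [-0.9 -0.3  0.4]
.435,-.232,.14 shift cm [ 4.27  5.61 -3.89]
```

View pics/w1.png

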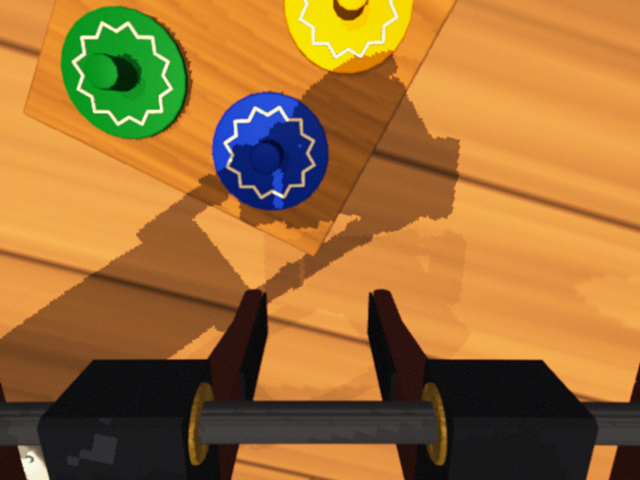

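>>> move_arm([
  [[0,3,2.8,-2,0,0,0],[0,6,5.6,-3.9,0,0,0],[0,9,5.6,-3.9,0,0,0],[0,9.5,5.6,-3.9,0,0,0],[0,9.5,5.6,-3.9,0,0,0]],
])

```text
t: 2.6
tool_pos: [0.433, -0.2319, 0.085]
ee_rot: [1.005, 1.332, -1.007]
contact_force: [-0.4, -0.5, 0.6]
opening: 0.501
```

```bash
python3 go.py .435,-.2325,.035
```

```text
t 2.6 pos [ 0.433  -0.2319  0.085 ] down [-0.006  0.003 -1.   ] z [ 0.27  -0.963 -0.004] open 0.501 F [-0.4 -0.5  0.6]
.435,-.2325,.035 shift cm [5.   0.2  0.13]
```

>>> move_arm([
  [[0,2,0,0,0,0,0],[0,3.5,0,0,0,0,0],[0,4.5,0,0,0,0,0],[0,4.9,0,0,0,0,0],[0,4.9,0,0,0,0,0]],
])

```text
t: 3.02
tool_pos: [0.4348, -0.2326, 0.0392]
ee_rot: [1.005, 1.326, -1.006]
contact_force: [0.0, -0.2, -0.6]
opening: 0.499
```

>>> move_arm([
  [[0.6,0,0,0,0,0,0],[1,0,0,0,0,0,0],[1,0,0,0,0,0,0],[1,0,0,0,0,0,0],[1,0,0,0,0,0,0]],
], squeeze=25)

```text
t: 3.43
tool_pos: [0.4357, -0.232, 0.0396]
ee_rot: [1.004, 1.325, -1.004]
contact_force: [-0.8, -0.7, 3.5]
opening: 0.242
```

>>> move_arm([
  [[1,0,0,0,0,0,0],[1,-1,0,0,0,0,0],[1,-3,0,0,0,0,0],[1,-6,0,0,0,0,0],[1,-9,0,0,0,0,0]],
])

```text
t: 3.85
tool_pos: [0.4343, -0.2309, 0.1287]
ee_rot: [1.005, 1.33, -1.005]
contact_force: [0.6, 0.9, -0.8]
opening: 0.245
```

```bash
python3 go.py .435,-.2325,.16 .46,.1277,.16; python3 - <<'E'
from h import *
cv2.imwrite("pics/w2.png",env.read_camera("wrist"))
E
```

```text
t 3.85 pos [ 0.4343 -0.2309  0.1287] down [-0.003  0.002 -1.   ] z [ 0.272 -0.962 -0.003] open 0.245 F [ 0.6  0.9 -0.8]
.435,-.2325,.16 shift cm [-3.13  0.02  0.17]
.46,.1277,.16 shift cm [ -3.06  12.21 -33.82]
```

View pics/w2.png

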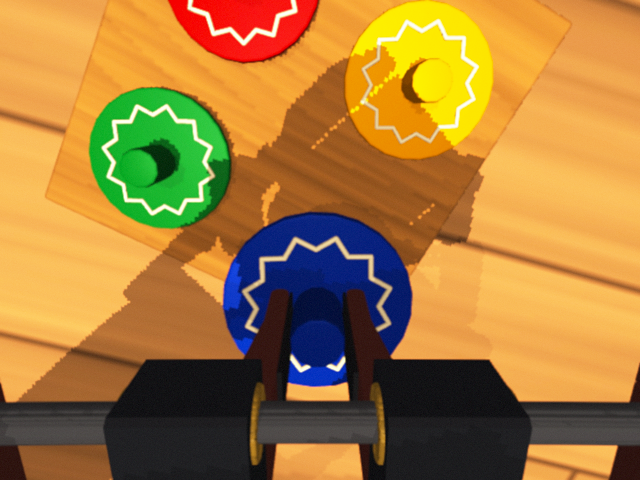

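>>> move_arm([
  [[1,-1,1,-3,0,0,0],[1,-2,2.3,-6.5,0,0,0],[1,-3,3.6,-10,0,0,0],[1,-3,5,-13.5,0,0,0],[1,-3,6.1,-17,0,0,0]],
])

```text
t: 4.32
tool_pos: [0.4479, -0.0497, 0.1597]
ee_rot: [1.005, 1.325, -1.004]
contact_force: [1.7, -0.0, -1.8]
opening: 0.243
```

>>> move_arm([
  [[1,0,1.3,-3.5,0,0,0],[1,0,2.6,-7,0,0,0],[1,0,3.6,-10,0,0,0],[1,0,4,-11,0,0,0],[1,0,4,-11,0,0,0]],
])

```text
t: 4.73
tool_pos: [0.4561, 0.0676, 0.1586]
ee_rot: [1.001, 1.329, -1.001]
contact_force: [-0.7, 0.8, -1.6]
opening: 0.242
```

```bash
python3 go.py .46,.1277,.16;python3 look.py w3 jar_blue jar_green jar_honey jar_red
```

```text
t 4.73 pos [0.4561 0.0676 0.1586] down [-0.001  0.001 -1.   ] z [ 0.275 -0.961 -0.001] open 0.242 F [-0.7  0.8 -1.6]
.46,.1277,.16 shift cm [-0.14  2.03 -5.67]
[0.4561 0.0676 0.1586] cam [0.537 0.092 0.32 ]
blue jar fit [0.4257 0.0874 0.0898] uv bbox (166, 148, 246, 207) knob/orig px [([241.0, 202.0], 0.97, array([0.46 , 0.129])), ([316.0, 297.0], 0.18, array([0.4  , 0.054]))]
green jar fit [ 0.4691 -0.0943  0.0388] uv bbox (496, 238, 118, 105) knob/orig px []
honey jar fit [0.5685 0.1033 0.0293] uv bbox (262, 0, 104, 104) knob/orig px [([312.0, 49.0], 0.63, array([0.574, 0.106]))]
red jar fit [0.4785 0.2477 0.0421] uv bbox (0, 59, 118, 143) knob/orig px [([243.0, 206.0], 0.6, array([0.457, 0.127])), ([76.0, 129.0], 0.55, array([0.478, 0.252]))]
```

View pics/w3.png

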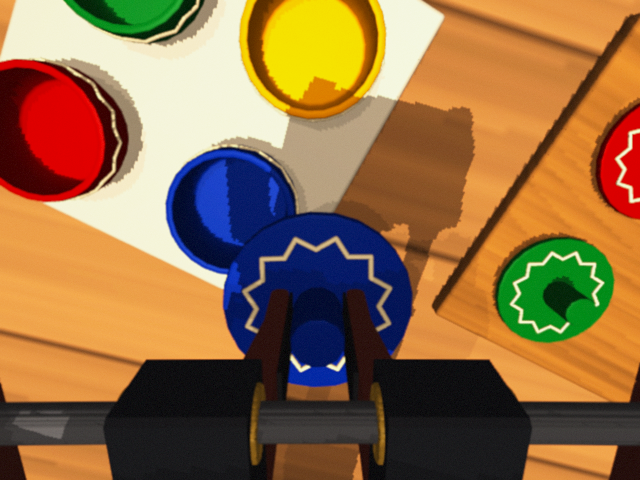

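```bash
python3 -c "
from h import *
m=env.camera_model('wrist')
print(on_z(m,[[231,209],[313,45]],.063))"; python3 go.py .46,.128,.16
```

```text
[[0.46557446 0.12477075 0.063     ]
 [0.57137435 0.09967048 0.063     ]]
t 4.98 pos [0.4564 0.0639 0.1586] down [-0. -0. -1.] z [ 0.269 -0.963  0.   ] open 0.248 F [ 1.   0.5 -1.3]
.46,.128,.16 shift cm [-0.14  2.07 -6.07]
```

>>> move_arm([
  [[1,0,1.2,-3,0,0,0],[1,0,2.3,-6,0,0,0],[1,0,2.3,-6,0,0,0],[1,2.5,2.3,-6,0,0,0],[1,5,2.3,-6,0,0,0]],
])

```text
t: 5.4
tool_pos: [0.4636, 0.1286, 0.1099]
ee_rot: [1.007, 1.323, -1.002]
contact_force: [0.1, -0.6, -2.0]
opening: 0.248
```

>>> move_arm([
  [[1,1,0,0,0,0,0],[1,1,0,0,0,0,0],[1,1,0,0,0,0,0],[1,1,0,0,0,0,0],[1,1,0,0,0,0,0]],
])

```text
t: 5.82
tool_pos: [0.4632, 0.1291, 0.1005]
ee_rot: [1.006, 1.324, -1.003]
contact_force: [0.7, 0.1, -1.3]
opening: 0.245
```

```bash
python3 go.py .462,.128,.0785; python3 - <<'E'
from h import *
im=env.read_camera("side")[200:350,250:450]
cv2.imwrite("pics/s3.png",cv2.resize(im,None,fx=4,fy=4,interpolation=2))
im=env.read_camera("top")[220:350,210:350]
cv2.imwrite("pics/t3.png",cv2.resize(im,None,fx=4,fy=4,interpolation=2))
E
```

```text
t 5.82 pos [0.4632 0.1291 0.1005] down [ 0.003  0.001 -1.   ] z [ 0.271 -0.963  0.   ] open 0.245 F [ 0.7  0.1 -1.3]
.462,.128,.0785 shift cm [ 2.2  -0.15  0.07]
```

View pics/s3.png

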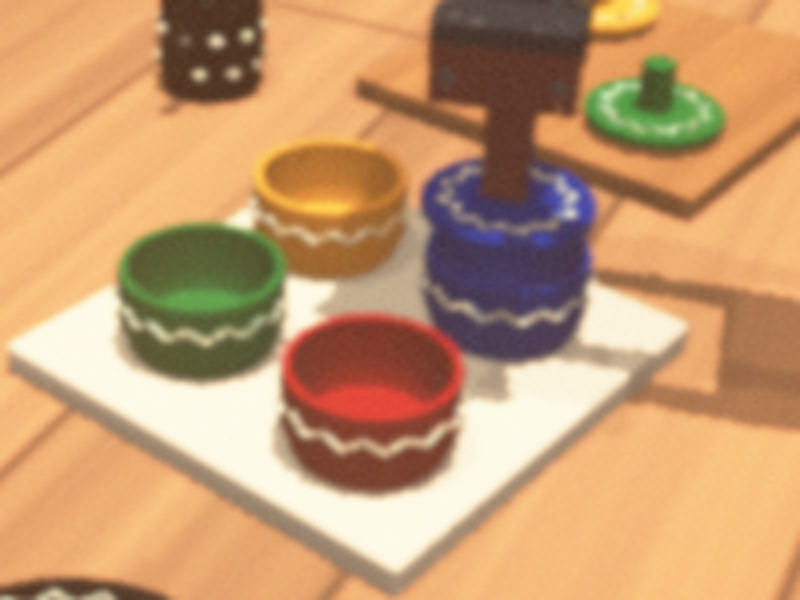

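View pics/t3.png

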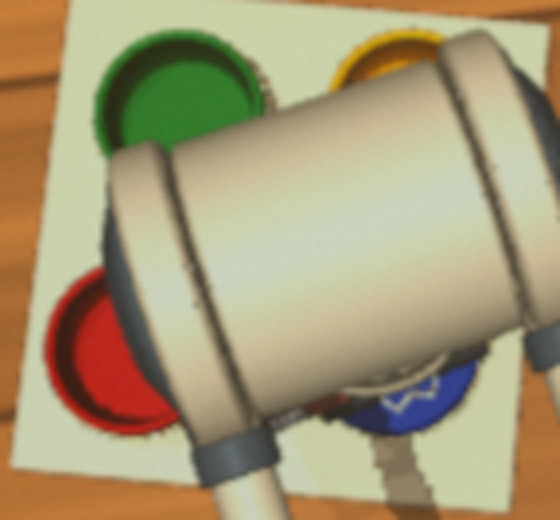

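>>> move_arm([
  [[1,0.8,-0.1,0,0,0,0],[1,1.5,-0.1,0,0,0,0],[1,1.9,-0.1,0,0,0,0],[1,2.1,-0.1,0,0,0,0],[1,2.1,-0.1,0,0,0,0]],
])

```text
t: 6.33
tool_pos: [0.4611, 0.129, 0.0786]
ee_rot: [1.004, 1.327, -1.004]
contact_force: [-4.0, -0.7, 7.5]
opening: 0.241
```

>>> move_arm([
  [[1,0.1,0,0,0,0,0],[1,0.1,0,0,0,0,0],[1,0.1,0,0,0,0,0],[1,0.1,0,0,0,0,0],[1,0.1,0,0,0,0,0]],
])

```text
t: 6.75
tool_pos: [0.4611, 0.129, 0.0786]
ee_rot: [1.004, 1.326, -1.004]
contact_force: [-6.1, -1.1, 11.9]
opening: 0.241
```

>>> move_arm([
  [[0.6,-0.1,0,0,0,0,0],[0.2,-0.1,0,0,0,0,0],[0,-0.1,0,0,0,0,0],[0,-0.1,0,0,0,0,0],[0,-0.1,0,0,0,0,0]],
])

```text
t: 7.17
tool_pos: [0.4611, 0.129, 0.077]
ee_rot: [1.004, 1.327, -1.005]
contact_force: [0.6, -0.2, -0.3]
opening: 0.489
```

>>> move_arm([
  [[0,-1,0,0,0,0,0],[0,-3,0,0,0,0,0],[0,-6,0,0,0,0,0],[0,-8,1,4,0,0,0],[0,-8,2,8,0,0,0]],
])

```text
t: 7.58
tool_pos: [0.5025, 0.0614, 0.1636]
ee_rot: [1.005, 1.322, -0.995]
contact_force: [1.3, 0.5, 0.5]
opening: 0.501
```

```bash
python3 go.py .4597,-.1207,.16 .4597,-.1207,.09; python3 look.py w4; python3 - <<'E'
from h import *
im=env.read_camera("side")[200:350,250:450]
cv2.imwrite("pics/s4.png",cv2.resize(im,None,fx=3,fy=3,interpolation=2))
E
```

```text
t 7.58 pos [0.5025 0.0614 0.1636] down [ 0.009  0.001 -1.   ] z [ 0.276 -0.961  0.001] open 0.501 F [1.3 0.5 0.5]
.4597,-.1207,.16 shift cm [ 0.3  -9.14 16.32]
.4597,-.1207,.09 shift cm [ 7.3  -9.2  16.31]
[0.5025 0.0614 0.1636] cam [0.582 0.086 0.326]
```

View pics/s4.png

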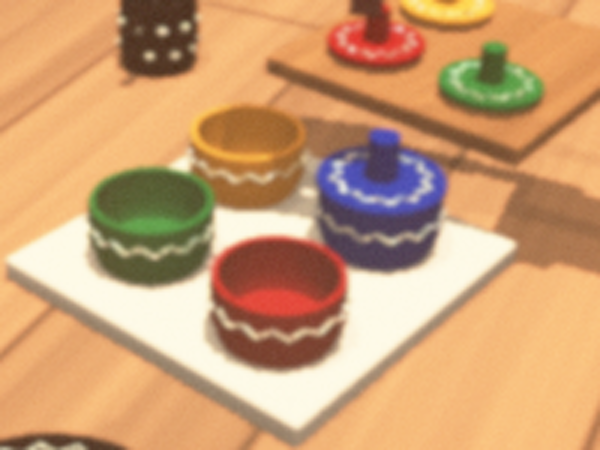

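View pics/w4.png

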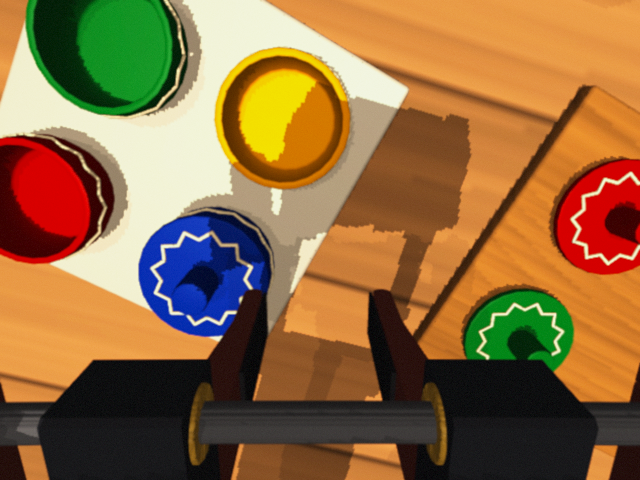

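>>> move_arm([
  [[0,0,-2,3.5,0,0,0],[0,0,-4,7,0,0,0],[0,0,-6,10.5,0,0,0],[0,2,-8,14,0,0,0],[0,4,-9.2,16.3,0,0,0]],
])

```text
t: 8.1
tool_pos: [0.4563, -0.1237, 0.1192]
ee_rot: [1.005, 1.322, -1.004]
contact_force: [0.6, -0.2, 0.5]
opening: 0.499
```

>>> move_arm([
  [[0,2,0,0,0,0,0],[0,3,0,0,0,0,0],[0,3,0,0,0,0,0],[0,3,0,0,0,0,0],[0,3,0,0,0,0,0]],
])

```text
t: 8.52
tool_pos: [0.4571, -0.1207, 0.0889]
ee_rot: [1.004, 1.326, -1.002]
contact_force: [0.3, -0.4, 0.9]
opening: 0.5
```

```bash
python3 go.py .4597,-.1207,.037
```

```text
t 8.52 pos [ 0.4571 -0.1207  0.0889] down [ 0.002 -0.    -1.   ] z [ 0.273 -0.962  0.001] open 0.5 F [ 0.3 -0.4  0.9]
.4597,-.1207,.037 shift cm [5.19 0.24 0.06]
```

>>> move_arm([
  [[0,2,0.2,0,0,0,0],[0,3.5,0.2,0,0,0,0],[0,4.5,0.2,0,0,0,0],[0,5,0.2,0,0,0,0],[0,5,0.2,0,0,0,0]],
])

```text
t: 8.93
tool_pos: [0.4581, -0.1204, 0.0371]
ee_rot: [1.004, 1.328, -1.004]
contact_force: [0.2, -0.3, 0.2]
opening: 0.502
```

>>> move_arm([
  [[0.6,0,0,0,0,0,0],[1,0,0,0,0,0,0],[1,0,0,0,0,0,0],[1,0,0,0,0,0,0],[1,0,0,0,0,0,0]],
], squeeze=25)

```text
t: 9.35
tool_pos: [0.4587, -0.1212, 0.0384]
ee_rot: [1.005, 1.325, -1.004]
contact_force: [-1.0, 0.1, 3.3]
opening: 0.242
```

>>> move_arm([
  [[1,0,0,0,0,0,0],[1,-1,0,0,0,0,0],[1,-3,0,0,0,0,0],[1,-6,0,0,0,0,0],[1,-9,0,0,0,0,0]],
])

```text
t: 9.77
tool_pos: [0.4572, -0.1206, 0.1278]
ee_rot: [1.004, 1.33, -1.006]
contact_force: [0.5, -0.2, -0.5]
opening: 0.245
```

```bash
python3 go.py .5864,.2162,.165
```

```text
t 9.77 pos [ 0.4572 -0.1206  0.1278] down [-0.003  0.001 -1.   ] z [ 0.271 -0.962 -0.002] open 0.245 F [ 0.5 -0.2 -0.5]
.5864,.2162,.165 shift cm [ -3.72  21.57 -28.92]
```

>>> move_arm([
  [[1,-1.5,2,-2.7,0,0,0],[1,-3,4.4,-5.8,0,0,0],[1,-3.7,6.7,-9,0,0,0],[1,-3.7,9,-12.1,0,0,0],[1,-3.7,11.4,-15.3,0,0,0]],
])

```text
t: 10.18
tool_pos: [0.5269, 0.0588, 0.1659]
ee_rot: [1.005, 1.325, -1.004]
contact_force: [-0.3, -0.5, -1.2]
opening: 0.247
```

>>> move_arm([
  [[1,0,2.2,-3,0,0,0],[1,0,4.2,-5.6,0,0,0],[1,0,5.2,-7,0,0,0],[1,0,5.4,-7.3,0,0,0],[1,0,5.4,-7.3,0,0,0]],
])

```text
t: 10.6
tool_pos: [0.5583, 0.1429, 0.1641]
ee_rot: [1.002, 1.328, -1.004]
contact_force: [0.5, 0.2, -1.6]
opening: 0.244
```

>>> move_arm([
  [[1,0,0,0,0,0,0],[1,0,0,0,0,0,0],[1,0,0,0,0,0,0],[1,0,0,0,0,0,0],[1,0,0,0,0,0,0]],
])

```text
t: 11.02
tool_pos: [0.5585, 0.1413, 0.1648]
ee_rot: [1.005, 1.326, -1.005]
contact_force: [0.1, -0.8, -1.2]
opening: 0.246
```

```bash
python3 go.py .5864,.2162,.165;python3 look.py w5 jar_green jar_honey jar_red
```

```text
t 11.02 pos [0.5585 0.1413 0.1648] down [ 0.  0. -1.] z [ 0.27  -0.963  0.   ] open 0.246 F [ 0.1 -0.8 -1.2]
.5864,.2162,.165 shift cm [-0.02  4.71 -6.46]
[0.5585 0.1413 0.1648] cam [0.64  0.165 0.326]
green jar fit [0.5884 0.217  0.0413] uv bbox (151, 102, 132, 131) knob/orig px [([232.0, 162.0], 0.62, array([0.589, 0.216]))]
honey jar fit [0.5939 0.1119 0.0171] uv bbox (346, 183, 65, 40) knob/orig px [([368.0, 221.0], 0.83, array([0.572, 0.106]))]
red jar fit [0.4803 0.2505 0.0432] uv bbox (77, 246, 125, 115) knob/orig px [([156.0, 285.0], 0.76, array([0.475, 0.254]))]
```

View pics/w5.png

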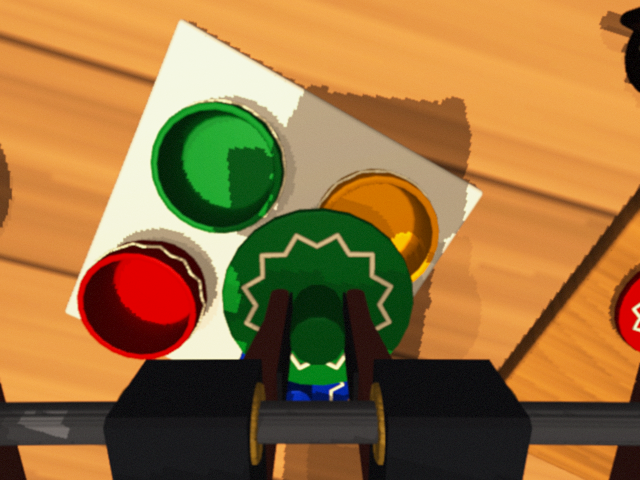

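>>> move_arm([
  [[1,0,2.2,-2.9,0,0,0],[1,0,4.8,-6.4,0,0,0],[1,0,4.8,-6.4,0,0,0],[1,2.5,4.8,-6.4,0,0,0],[1,5,4.8,-6.4,0,0,0]],
])

```text
t: 11.63
tool_pos: [0.5885, 0.2179, 0.1157]
ee_rot: [1.005, 1.325, -1.0]
contact_force: [0.9, 0.6, -1.8]
opening: 0.248
```

>>> move_arm([
  [[1,1.5,0,0,0,0,0],[1,1.5,0,0,0,0,0],[1,1.5,0,0,0,0,0],[1,1.5,0,0,0,0,0],[1,1.5,0,0,0,0,0]],
])

```text
t: 12.05
tool_pos: [0.5883, 0.2169, 0.1018]
ee_rot: [1.007, 1.325, -1.002]
contact_force: [1.1, -0.3, -2.4]
opening: 0.242
```

```bash
python3 go.py .588,.2166,.077; python3 - <<'E'
from h import *
im=env.read_camera("side")[200:350,250:450]
cv2.imwrite("pics/s5.png",cv2.resize(im,None,fx=3,fy=3,interpolation=2))
E
```

```text
t 12.05 pos [0.5883 0.2169 0.1018] down [ 0.003  0.001 -1.   ] z [ 0.271 -0.963 -0.   ] open 0.242 F [ 1.1 -0.3 -2.4]
.588,.2166,.077 shift cm [ 2.48 -0.05  0.02]
```

View pics/s5.png

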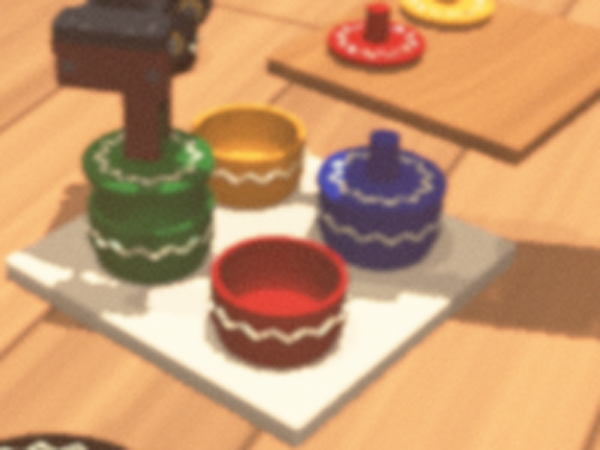

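>>> move_arm([
  [[1,0.8,0,0,0,0,0],[1,1.5,0,0,0,0,0],[1,2,0,0,0,0,0],[1,2.3,0,0,0,0,0],[1,2.3,0,0,0,0,0]],
])

```text
t: 12.52
tool_pos: [0.5872, 0.2167, 0.0774]
ee_rot: [1.004, 1.327, -1.004]
contact_force: [-2.8, -0.8, 5.4]
opening: 0.246
```

>>> move_arm([
  [[1,0.1,0,0,0,0,0],[1,0.1,0,0,0,0,0],[1,0.1,0,0,0,0,0],[1,0.1,0,0,0,0,0],[1,0.1,0,0,0,0,0]],
])

```text
t: 12.93
tool_pos: [0.5873, 0.2167, 0.0773]
ee_rot: [1.005, 1.326, -1.004]
contact_force: [-4.1, -0.3, 8.4]
opening: 0.246
```

Seated at the expected height; release, retreat, go to honey (0.546, -0.260).

>>> move_arm([
  [[0.6,-0.1,0,0,0,0,0],[0.2,-0.1,0,0,0,0,0],[0,-0.1,0,0,0,0,0],[0,-0.1,0,0,0,0,0],[0,-0.1,0,0,0,0,0]],
])

```text
t: 13.35
tool_pos: [0.5873, 0.2167, 0.0759]
ee_rot: [1.004, 1.327, -1.005]
contact_force: [0.0, -0.1, 1.3]
opening: 0.486
```

>>> move_arm([
  [[0,-1,0,0,0,0,0],[0,-3,0,0,0,0,0],[0,-6,0,0,0,0,0],[0,-9,-1,3,0,0,0],[0,-9,-2,6.5,0,0,0]],
])

```text
t: 13.77
tool_pos: [0.5876, 0.1507, 0.1744]
ee_rot: [1.007, 1.322, -0.993]
contact_force: [1.7, -1.2, 2.0]
opening: 0.5
```

```bash
python3 go.py .546,-.2595,.165;python3 look.py w6
```

```text
t 13.77 pos [0.5876 0.1507 0.1744] down [ 0.01   0.003 -1.   ] z [ 0.275 -0.961  0.   ] open 0.5 F [ 1.7 -1.2  2. ]
.546,-.2595,.165 shift cm [  0.78 -15.31  38.29]
[0.5876 0.1507 0.1744] cam [0.667 0.174 0.337]
```

View pics/w6.png

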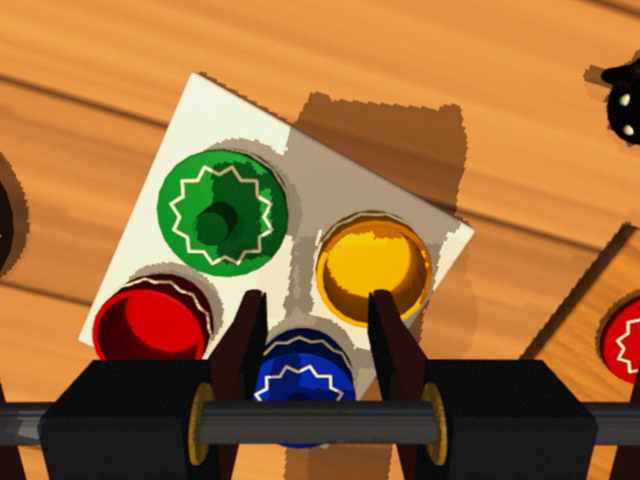

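>>> move_arm([
  [[0,0,-1.5,3.8,0,0,0],[0,0,-3,7.6,0,0,0],[0,0,-4.6,11.5,0,0,0],[0,0,-6.1,15.3,0,0,0],[0,0,-7.6,19.2,0,0,0]],
])

```text
t: 14.23
tool_pos: [0.5642, -0.0582, 0.167]
ee_rot: [1.004, 1.326, -1.004]
contact_force: [1.2, -1.0, 0.2]
opening: 0.5
```

>>> move_arm([
  [[0,0,-1.5,3.8,0,0,0],[0,1,-3,7.6,0,0,0],[0,3,-4.6,11.5,0,0,0],[0,5,-6.1,15.3,0,0,0],[0,7,-7.6,19.2,0,0,0]],
])

```text
t: 14.65
tool_pos: [0.5445, -0.2515, 0.1025]
ee_rot: [1.005, 1.325, -1.004]
contact_force: [1.6, 0.1, 0.6]
opening: 0.504
```

>>> move_arm([
  [[0,1,0,0,0,0,0],[0,1,0,0,0,0,0],[0,1,0,0,0,0,0],[0,1,0,0,0,0,0],[0,1,0,0,0,0,0]],
])

```text
t: 15.07
tool_pos: [0.5459, -0.2484, 0.0943]
ee_rot: [1.003, 1.325, -1.002]
contact_force: [0.0, 0.2, -1.0]
opening: 0.5
```

```bash
python3 go.py .546,-.2595,.037; python3 look.py w7 lid_red
```

```text
t 15.07 pos [ 0.5459 -0.2484  0.0943] down [ 0.002 -0.001 -1.   ] z [ 0.273 -0.962  0.001] open 0.5 F [ 0.   0.2 -1. ]
.546,-.2595,.037 shift cm [ 5.73 -0.31  1.06]
[ 0.5459 -0.2484  0.0943] cam [ 0.627 -0.224  0.256]
red lid fit [ 0.573  -0.1483  0.0432] uv bbox (73, 88, 163, 160) knob/orig px [([163.0, 170.0], 0.97, array([ 0.572, -0.148]))]
```

View pics/w7.png

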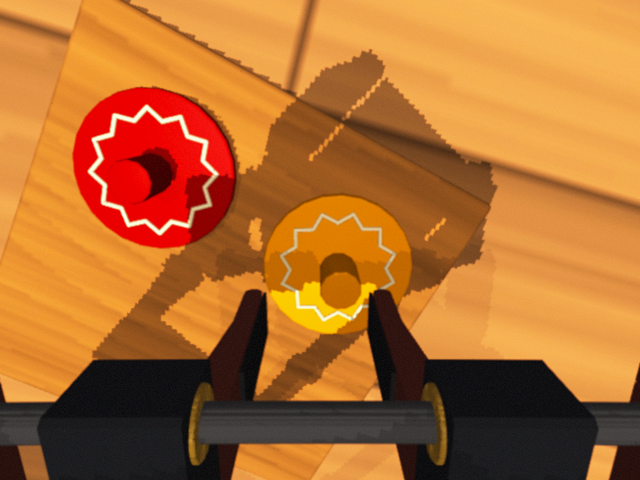

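>>> move_arm([
  [[0,0,-0.3,1.1,0,0,0],[0,1,-0.3,1.1,0,0,0],[0,3,-0.3,1.1,0,0,0],[0,5,-0.3,1.1,0,0,0],[0,5.6,-0.3,1.1,0,0,0]],
])

```text
t: 15.58
tool_pos: [0.5432, -0.2602, 0.0322]
ee_rot: [1.005, 1.332, -1.006]
contact_force: [-0.9, 0.5, -0.6]
opening: 0.497
```

>>> move_arm([
  [[0,0,0,0,0,0,0],[0.6,0,0,0,0,0,0],[1,0,0,0,0,0,0],[1,0,0,0,0,0,0],[1,0,0,0,0,0,0]],
], squeeze=25)

```text
t: 16.0
tool_pos: [0.5457, -0.2613, 0.038]
ee_rot: [1.004, 1.324, -1.004]
contact_force: [0.2, 0.3, 2.4]
opening: 0.245
```

>>> move_arm([
  [[1,0,0,0,0,0,0],[1,-1,0,0,0,0,0],[1,-3,0,0,0,0,0],[1,-6,0,0,0,0,0],[1,-9,0,0,0,0,0]],
])

```text
t: 16.42
tool_pos: [0.5442, -0.2605, 0.1269]
ee_rot: [1.004, 1.329, -1.005]
contact_force: [0.0, 0.5, 0.2]
opening: 0.245
```

```bash
python3 go.py .5715,.104,.165
```

```text
t 16.42 pos [ 0.5442 -0.2605  0.1269] down [-0.002  0.001 -1.   ] z [ 0.271 -0.962 -0.002] open 0.245 F [0.  0.5 0.2]
.5715,.104,.165 shift cm [ -3.77  12.51 -34.35]
```

>>> move_arm([
  [[1,-1.5,1.2,-3.2,0,0,0],[1,-3,2.5,-6.8,0,0,0],[1,-3.8,3.8,-10.4,0,0,0],[1,-3.8,5,-14,0,0,0],[1,-3.8,6.4,-17.6,0,0,0]],
])

```text
t: 16.83
tool_pos: [0.5588, -0.0727, 0.1665]
ee_rot: [1.005, 1.324, -1.004]
contact_force: [0.1, -0.5, -1.5]
opening: 0.249
```

>>> move_arm([
  [[1,0,1.2,-3.4,0,0,0],[1,0,2.4,-6.6,0,0,0],[1,0,3.2,-8.8,0,0,0],[1,0,3.4,-9.4,0,0,0],[1,0,3.4,-9.4,0,0,0]],
])

```text
t: 17.25
tool_pos: [0.5659, 0.0272, 0.165]
ee_rot: [1.002, 1.328, -1.002]
contact_force: [-0.3, -0.0, -0.7]
opening: 0.249
```

>>> move_arm([
  [[1,0,0,0,0,0,0],[1,0,0,0,0,0,0],[1,0,0,0,0,0,0],[1,0,0,0,0,0,0],[1,0,0,0,0,0,0]],
])

```text
t: 17.67
tool_pos: [0.566, 0.0245, 0.1645]
ee_rot: [1.005, 1.326, -1.006]
contact_force: [-0.0, 0.1, -0.8]
opening: 0.245
```

```bash
python3 go.py .5715,.104,.165;python3 look.py w8 jar_honey jar_red
```

```text
t 17.67 pos [0.566  0.0245 0.1645] down [-0. -0. -1.] z [ 0.27  -0.963  0.   ] open 0.245 F [-0.   0.1 -0.8]
.5715,.104,.165 shift cm [-0.05  2.67 -7.5 ]
[0.566  0.0245 0.1645] cam [0.647 0.048 0.326]
honey jar fit [0.5735 0.1044 0.0416] uv bbox (139, 135, 130, 127) knob/orig px [([221.0, 190.0], 0.55, array([0.574, 0.103]))]
red jar fit [ 0.5813 -0.1239  0.0388] uv bbox (476, 225, 116, 105) knob/orig px [([10.0, 254.0], 0.76, array([0.479, 0.252]))]
```

View pics/w8.png

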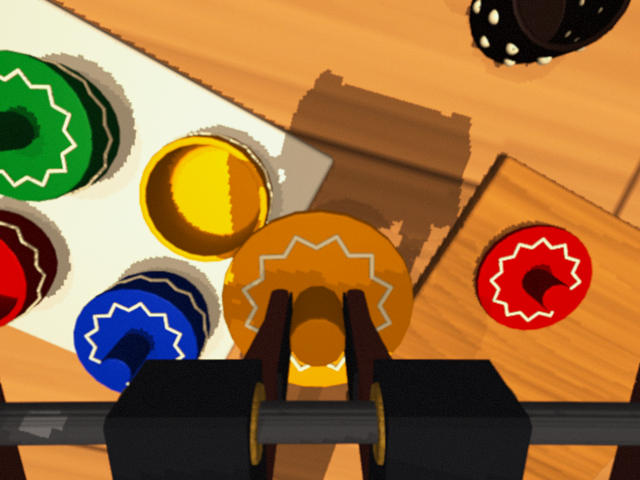

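>>> move_arm([
  [[1,0,1.2,-3.2,0,0,0],[1,0,2.5,-6.6,0,0,0],[1,0,2.8,-7.4,0,0,0],[1,2.5,2.8,-7.4,0,0,0],[1,5,2.8,-7.4,0,0,0]],
])

```text
t: 18.23
tool_pos: [0.5742, 0.1054, 0.1161]
ee_rot: [1.005, 1.324, -1.0]
contact_force: [0.0, -0.1, -0.8]
opening: 0.245
```

>>> move_arm([
  [[1,1.5,0,0,0,0,0],[1,1.5,0,0,0,0,0],[1,1.5,0,0,0,0,0],[1,1.5,0,0,0,0,0],[1,1.5,0,0,0,0,0]],
])

```text
t: 18.65
tool_pos: [0.5739, 0.1043, 0.1016]
ee_rot: [1.006, 1.324, -1.002]
contact_force: [-0.4, 0.4, -0.0]
opening: 0.249
```

```bash
python3 go.py .573,.104,.077; python3 - <<'E'
from h import *
im=env.read_camera("side")[200:350,250:450]
cv2.imwrite("pics/s8.png",cv2.resize(im,None,fx=3,fy=3,interpolation=2))
E
```

```text
t 18.65 pos [0.5739 0.1043 0.1016] down [ 0.003  0.    -1.   ] z [ 0.271 -0.963  0.   ] open 0.249 F [-0.4  0.4 -0. ]
.573,.104,.077 shift cm [ 2.46 -0.1   0.  ]
```

View pics/s8.png

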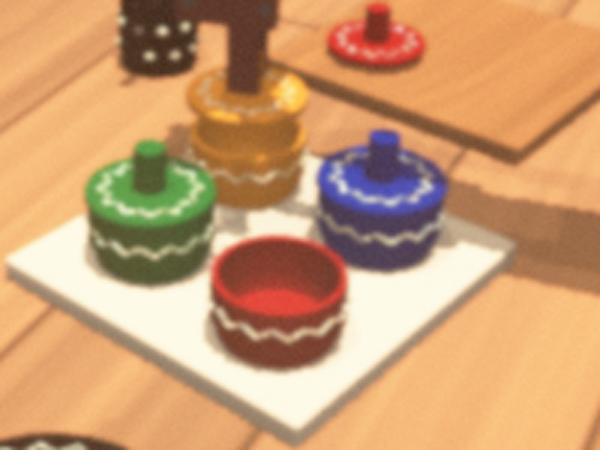

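Lid (u≈248) sits centred over the honey jar (u≈247); lower.

>>> move_arm([
  [[1,0.8,0,0,0,0,0],[1,1.5,0,0,0,0,0],[1,2,0,0,0,0,0],[1,2.3,0,0,0,0,0],[1,2.3,0,0,0,0,0]],
])

```text
t: 19.12
tool_pos: [0.5727, 0.1043, 0.077]
ee_rot: [1.004, 1.327, -1.004]
contact_force: [-3.3, 0.2, 4.7]
opening: 0.244
```

>>> move_arm([
  [[1,0.1,0,0,0,0,0],[1,0.1,0,0,0,0,0],[1,0.1,0,0,0,0,0],[1,0.1,0,0,0,0,0],[1,0.1,0,0,0,0,0]],
])

```text
t: 19.53
tool_pos: [0.5728, 0.1044, 0.077]
ee_rot: [1.004, 1.326, -1.004]
contact_force: [-4.9, -0.0, 8.1]
opening: 0.245
```

>>> move_arm([
  [[0.6,-0.1,0,0,0,0,0],[0.2,-0.1,0,0,0,0,0],[0,-0.1,0,0,0,0,0],[0,-0.1,0,0,0,0,0],[0,-0.1,0,0,0,0,0]],
])

```text
t: 19.95
tool_pos: [0.5728, 0.1044, 0.076]
ee_rot: [1.004, 1.327, -1.005]
contact_force: [-0.2, -0.1, -1.0]
opening: 0.488
```

>>> move_arm([
  [[0,-1,0,0,0,0,0],[0,-3,0,0,0,0,0],[0,-6,0,0,0,0,0],[0,-9,-1,3,0,0,0],[0,-9,-2,6.5,0,0,0]],
])

```text
t: 20.37
tool_pos: [0.5734, 0.0378, 0.1744]
ee_rot: [1.006, 1.32, -0.994]
contact_force: [0.5, -0.2, 0.1]
opening: 0.498
```

```bash
python3 go.py .5725,-.148,.165;python3 look.py w9
```

```text
t 20.37 pos [0.5734 0.0378 0.1744] down [ 0.011  0.001 -1.   ] z [ 0.276 -0.961  0.002] open 0.498 F [ 0.5 -0.2  0.1]
.5725,-.148,.165 shift cm [ 0.92 -5.22 17.83]
[0.5734 0.0378 0.1744] cam [0.653 0.062 0.337]
```

View pics/w9.png

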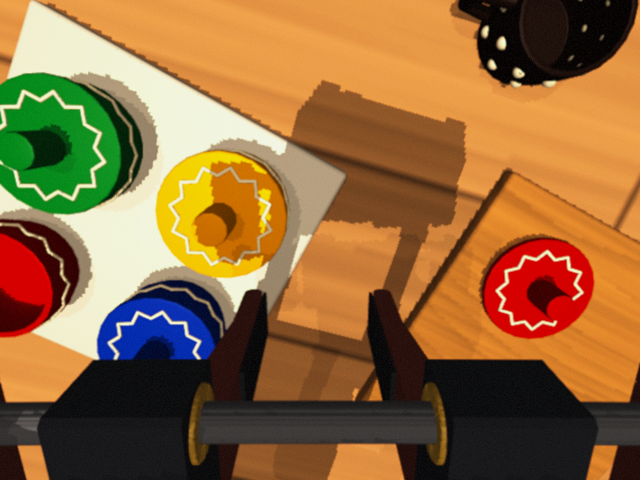

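Honey is seated (222,213). Now red.

>>> move_arm([
  [[0,0,-1.2,3.8,0,0,0],[0,0,-2.4,7.6,0,0,0],[0,2,-3.6,11.4,0,0,0],[0,4,-4.6,15,0,0,0],[0,6,-5.2,18,0,0,0]],
])

```text
t: 20.83
tool_pos: [0.5702, -0.1533, 0.1074]
ee_rot: [1.005, 1.324, -1.004]
contact_force: [1.6, -0.1, -0.2]
opening: 0.499
```

>>> move_arm([
  [[0,2,0,0,0,0,0],[0,2,0,0,0,0,0],[0,2,0,0,0,0,0],[0,2,0,0,0,0,0],[0,2,0,0,0,0,0]],
])

```text
t: 21.25
tool_pos: [0.5712, -0.1502, 0.0888]
ee_rot: [1.004, 1.324, -1.002]
contact_force: [0.2, -0.3, 1.1]
opening: 0.503
```

```bash
python3 go.py .5725,-.148,.037
```

```text
t 21.25 pos [ 0.5712 -0.1502  0.0888] down [ 0.003 -0.001 -1.   ] z [ 0.273 -0.962  0.002] open 0.503 F [ 0.2 -0.3  1.1]
.5725,-.148,.037 shift cm [ 5.18  0.17 -0.18]
```

>>> move_arm([
  [[0,1.5,0.2,-0.2,0,0,0],[0,3,0.2,-0.2,0,0,0],[0,4.2,0.2,-0.2,0,0,0],[0,5,0.2,-0.2,0,0,0],[0,5,0.2,-0.2,0,0,0]],
])

```text
t: 21.67
tool_pos: [0.5707, -0.1477, 0.0349]
ee_rot: [1.003, 1.33, -1.005]
contact_force: [-0.1, 0.6, -0.0]
opening: 0.502
```

>>> move_arm([
  [[0.2,0,0,0,0,0,0],[0.6,0,0,0,0,0,0],[1,0,0,0,0,0,0],[1,0,0,0,0,0,0],[1,0,0,0,0,0,0]],
], squeeze=25)

```text
t: 22.08
tool_pos: [0.572, -0.1487, 0.0376]
ee_rot: [1.005, 1.325, -1.004]
contact_force: [0.3, -0.1, 2.7]
opening: 0.246
```

>>> move_arm([
  [[1,0,0,0,0,0,0],[1,-1,0,0,0,0,0],[1,-3,0,0,0,0,0],[1,-6,0,0,0,0,0],[1,-9,0,0,0,0,0]],
])

```text
t: 22.5
tool_pos: [0.5705, -0.1483, 0.1266]
ee_rot: [1.004, 1.33, -1.006]
contact_force: [1.3, 0.4, -0.2]
opening: 0.246
```

```bash
python3 go.py .477,.251,.165
```

```text
t 22.5 pos [ 0.5705 -0.1483  0.1266] down [-0.003  0.001 -1.   ] z [ 0.271 -0.963 -0.002] open 0.246 F [ 1.3  0.4 -0.2]
.477,.251,.165 shift cm [ -3.78   1.82 -40.97]
```

>>> move_arm([
  [[1,-1.5,0.1,-3,0,0,0],[1,-3,0.3,-6.5,0,0,0],[1,-3.8,0.5,-10.5,0,0,0],[1,-3.8,0.7,-14.5,0,0,0],[1,-3.8,0.9,-18.5,0,0,0]],
])

```text
t: 22.92
tool_pos: [0.5295, 0.0333, 0.166]
ee_rot: [1.006, 1.325, -1.004]
contact_force: [0.4, -0.3, -0.3]
opening: 0.245
```

>>> move_arm([
  [[1,0,0,-3.8,0,0,0],[1,0,-0.2,-7.5,0,0,0],[1,0,-0.4,-11,0,0,0],[1,0,-0.5,-13.5,0,0,0],[1,0,-0.5,-14.5,0,0,0]],
])

```text
t: 23.33
tool_pos: [0.4843, 0.1731, 0.165]
ee_rot: [1.003, 1.329, -1.001]
contact_force: [0.1, 0.2, -0.8]
opening: 0.245
```

>>> move_arm([
  [[1,0,0,0,0,0,0],[1,0,0,0,0,0,0],[1,0,0,0,0,0,0],[1,0,0,0,0,0,0],[1,0,0,0,0,0,0]],
])

```text
t: 23.75
tool_pos: [0.4862, 0.1689, 0.1644]
ee_rot: [1.006, 1.326, -1.006]
contact_force: [-0.3, 0.9, -0.9]
opening: 0.244
```

```bash
python3 go.py .477,.251,.165;python3 look.py w10 jar_red
```

```text
t 23.75 pos [0.4862 0.1689 0.1644] down [-0. -0. -1.] z [ 0.269 -0.963  0.   ] open 0.244 F [-0.3  0.9 -0.9]
.477,.251,.165 shift cm [-0.06  1.32 -8.15]
[0.4862 0.1689 0.1644] cam [0.567 0.193 0.326]
red jar fit [0.4452 0.1963 0.098 ] uv bbox (131, 158, 282, 242) knob/orig px [([212.0, 206.0], 0.87, array([0.479, 0.252]))]
```

View pics/w10.png

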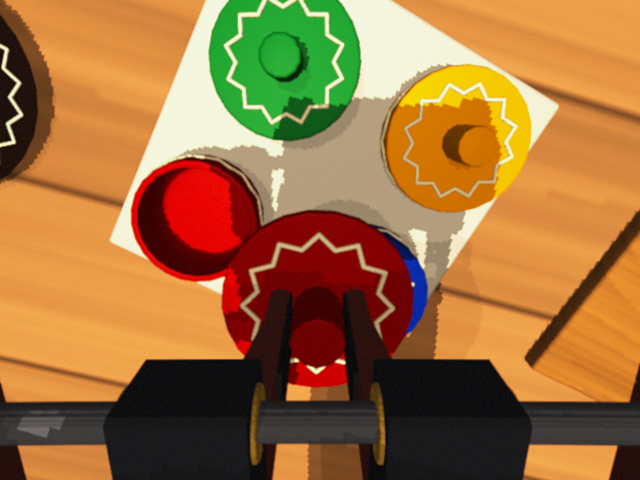

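```bash
python3 -c "
from h import *
m=env.camera_model('wrist')
print(on_z(m,[[195,219]],.063))"; python3 go.py .479,.251,.165
```

```text
[[0.48060098 0.25233205 0.063     ]]
t 23.85 pos [0.4861 0.1693 0.1644] down [-0. -0. -1.] z [ 0.27  -0.963  0.   ] open 0.243 F [-0.8 -0.9 -0.9]
.479,.251,.165 shift cm [-0.06  1.52 -8.06]
```

>>> move_arm([
  [[1,0,0.7,-3.5,0,0,0],[1,0,1.5,-7,0,0,0],[1,0,1.5,-8.1,0,0,0],[1,2.5,1.5,-8.1,0,0,0],[1,5,1.5,-8.1,0,0,0]],
])

```text
t: 24.27
tool_pos: [0.4792, 0.2532, 0.1158]
ee_rot: [1.006, 1.325, -1.0]
contact_force: [0.1, -0.1, -1.3]
opening: 0.246
```

>>> move_arm([
  [[1,1.5,0,0,0,0,0],[1,1.5,0,0,0,0,0],[1,1.5,0,0,0,0,0],[1,1.5,0,0,0,0,0],[1,1.5,0,0,0,0,0]],
])

```text
t: 24.68
tool_pos: [0.4792, 0.2523, 0.1015]
ee_rot: [1.007, 1.325, -1.002]
contact_force: [-0.1, -0.6, -0.5]
opening: 0.244
```

```bash
python3 go.py .479,.2515,.077; python3 - <<'E'
from h import *
im=env.read_camera("side")[200:350,250:450]
cv2.imwrite("pics/s10.png",cv2.resize(im,None,fx=3,fy=3,interpolation=2))
E
```

```text
t 24.68 pos [0.4792 0.2523 0.1015] down [ 0.003  0.001 -1.   ] z [ 0.271 -0.963 -0.   ] open 0.244 F [-0.1 -0.6 -0.5]
.479,.2515,.077 shift cm [ 2.45 -0.05  0.08]
```

View pics/s10.png

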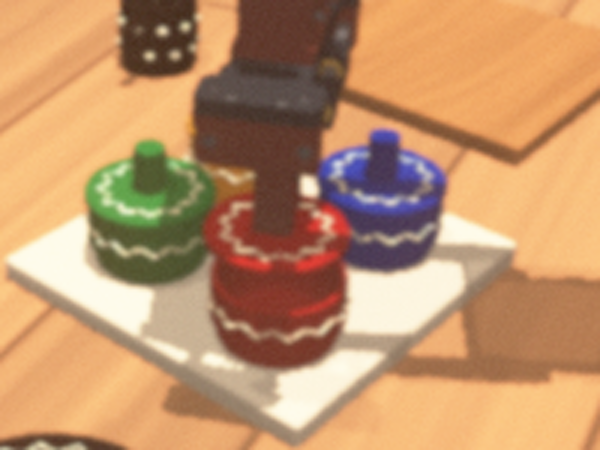

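Lid (u≈277) is centred over the red jar (u≈279); lower and release.

>>> move_arm([
  [[1,0.8,0,0,0,0,0],[1,1.5,0,0,0,0,0],[1,2,0,0,0,0,0],[1,2.3,0,0,0,0,0],[1,2.3,0,0,0,0,0]],
])

```text
t: 25.15
tool_pos: [0.478, 0.2521, 0.0767]
ee_rot: [1.004, 1.327, -1.005]
contact_force: [-2.2, -0.5, 2.6]
opening: 0.244
```

>>> move_arm([
  [[1,0.1,0,0,0,0,0],[1,0.1,0,0,0,0,0],[1,0.1,0,0,0,0,0],[1,0.1,0,0,0,0,0],[1,0.1,0,0,0,0,0]],
])

```text
t: 25.57
tool_pos: [0.4781, 0.2522, 0.0767]
ee_rot: [1.004, 1.327, -1.004]
contact_force: [-4.0, -2.0, 7.9]
opening: 0.248
```

>>> move_arm([
  [[0.6,-0.1,0,0,0,0,0],[0.2,-0.1,0,0,0,0,0],[0,-0.1,0,0,0,0,0],[0,-0.1,0,0,0,0,0],[0,-0.1,0,0,0,0,0]],
])

```text
t: 25.98
tool_pos: [0.4782, 0.2522, 0.0761]
ee_rot: [1.004, 1.327, -1.005]
contact_force: [-1.1, 0.0, 0.7]
opening: 0.485
```

>>> move_arm([
  [[0,-1,0,0,0,0,0],[0,-3,0,0,0,0,0],[0,-6,0,0,0,0,0],[0,-9,0,3,0,0,0],[0,-10,0,6.5,0,0,0]],
])

```text
t: 26.4
tool_pos: [0.4968, 0.1911, 0.1823]
ee_rot: [1.006, 1.325, -0.996]
contact_force: [1.2, -0.8, -0.2]
opening: 0.501
```

>>> move_arm([
  [[0,0,0,4,0,0,0],[0,0,-1,8,0,0,0],[0,0,-2,12,0,0,0],[0,0,-3,16,0,0,0],[0,0,-4,20,0,0,0]],
])

```text
t: 26.82
tool_pos: [0.5115, -0.0156, 0.1775]
ee_rot: [1.005, 1.326, -1.003]
contact_force: [1.6, 0.6, -0.2]
opening: 0.5
```

>>> move_arm([
  [[0,0,0,4,0,0,0],[0,0,-1,8,0,0,0],[0,0,-2,10,0,0,0],[0,0,-2,10,0,0,0],[0,0,-2,10,0,0,0]],
])

```text
t: 27.23
tool_pos: [0.5194, -0.1163, 0.177]
ee_rot: [1.007, 1.326, -1.006]
contact_force: [-0.7, 0.9, 0.0]
opening: 0.501
```

```bash
python3 go.py; python3 - <<'E'
from h import *
a=env.read_camera("side"); b=env.read_camera("top")
cv2.imwrite("pics/f_side.png",cv2.resize(a[150:430,180:470],None,fx=2,fy=2,interpolation=2)); cv2.imwrite("pics/f_top.png",b)
hsvr={"blue":[(105,135)],"green":[(40,85)],"honey":[(17,32)],"red":[(0,6),(172,180)]}
px={"blue":(309,300),"green":(257,246),"honey":(313,246),"red":(244,303)}
j={"blue":(.460,.1277),"green":(.5864,.2162),"honey":(.5716,.1039),"red":(.4766,.2508)}
m=env.camera_model("top");hsv=cv2.cvtColor(b,cv2.COLOR_BGR2HSV)
for c,(u,v) in px.items():
    mask=np.zeros(b.shape[:2],np.uint8)
    for lo,hi in hsvr[c]: mask|=cv2.inRange(hsv,(lo,130,40),(hi,255,255))
    roi=np.zeros_like(mask); cv2.circle(roi,(u,v),38,255,-1); mask&=roi
    k=max(cv2.findContours(mask,cv2.RETR_EXTERNAL,cv2.CHAIN_APPROX_NONE)[0],key=cv2.contourArea)
    P=on_z(m,cv2.convexHull(k).reshape(-1,2),.070)[:,:2]
    f=least_squares(lambda p:np.hypot(*(P-p[:2]).T)-p[2],[*P.mean(0),.044],loss="soft_l1",f_scale=.001).x
    print(c,f.round(4),"minus jar start mm",((f[:2]-j[c])*1000).round(1))
for n in("mug","plate"): print(n,[(np.round(d["uv"],1).tolist(),round(d["conf"],2)) for d in env.pinpoint("top",n)][:2])
E
```

```text
t 27.23 pos [ 0.5194 -0.1163  0.177 ] down [ 0.  0. -1.] z [ 0.269 -0.963 -0.   ] open 0.501 F [-0.7  0.9  0. ]
blue [0.4602 0.1288 0.0419] minus jar start mm [0.2 1.1]
green [0.5872 0.2164 0.0426] minus jar start mm [0.8 0.2]
honey [0.5722 0.1044 0.0439] minus jar start mm [0.6 0.5]
red [0.4782 0.2517 0.0432] minus jar start mm [1.6 0.9]
mug []
plate [([142.8, 305.1], 0.81)]
```

View pics/f_side.png

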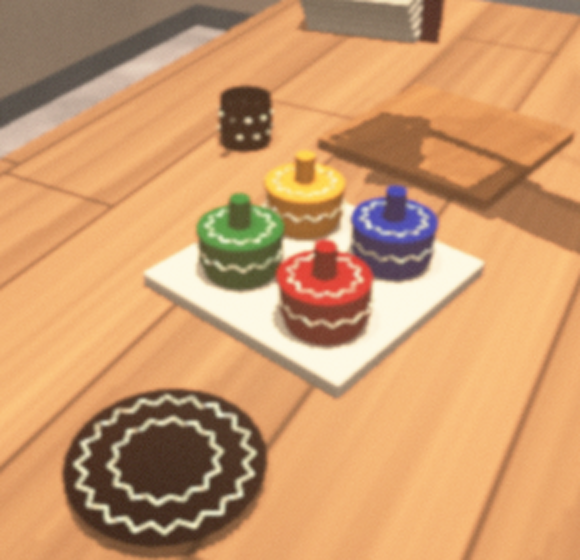

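View pics/f_top.png

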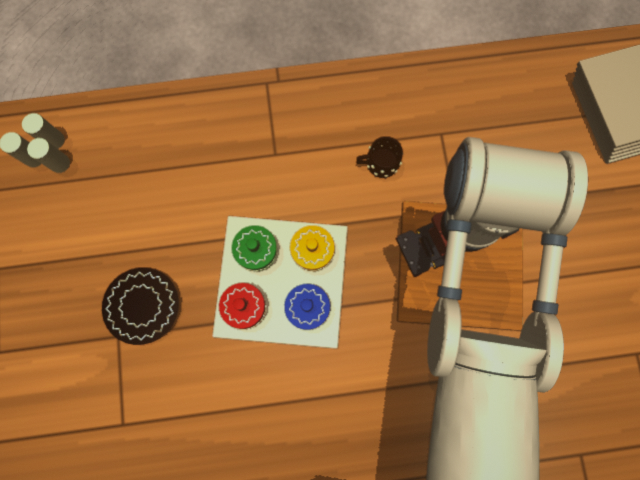

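All four lids sit flat on matching jars (top view: green 255,247; honey 313,248; red 242,305; blue 307,306). The mug (383,157) and plate (142,306) are unmoved, and the gripper is clear.

```bash
python3 -c "
from bench import env
print(env.close_job())"
```

```text
the job is handed in; nothing more can be done
None
```

I put all four lids on the jars of their own colour and handed the job in at about 27 s of the 102 s limit. `close_job` gives no verdict, so success isn't confirmed.

- **Placing:** I picked each lid up by its knob and lowered it until it touched the rim at the expected height. Contact forces were 12 N or less at every reading, and I released each lid only after it had touched.
- **Lid position:** In the last top view, each lid centre is within 2 mm of where its jar stood at the start. The side view shows all four lids level.
- **Jars and bystanders:** The jars, the mug and the plate look unmoved. The gripper was clear of everything when I handed in.

Two checks fell short:
- **Mug:** the network did not find it in the last top picture, so I judged it by eye: it sits at the same pixels as at the start.
- **Jar origins:** early on, the network and my colour fit disagreed by 5–20 mm on some lids and jars. I settled the targets with wrist-camera fits and checked each lid in the side view before lowering it.

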